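Reset the doctor-bar gap of a small gluing machine

TASK

The small gluing machine in the drawer needs its glue film set: with the bone folder from the stack of tins, not with the fingers, lever up the blue hood, which is snapped shut, at its notch and swing it right over until it stays open, then lay the folder aside in the drawer, clear of the machine. Turn the knurled brass thumbscrew down clockwise until the doctor bar seats and the screw stops, then back it off a quarter turn, and finish still gripping the screw there, as if for somebody to nip up its lock nut. Leave the two thread spools and the brass weight where they stand.

Things in the scene. Friction and masses are not known exactly. Their poses are not given: they have to be found in the camera images.
- gluer: Small gluing machine, fixed, grey with a blue hood: 84 x 112 mm, deck 97 mm high, 132 mm with the hood shut. Origin: centre of its underside. Own +y: the feed side with the hood's pry notch (robot's left, within 12 degrees); own -y: the hinge side. Under the deck a rubber roller along own x with a steel doctor bar over it.
- hood (a joint): Hood (0.11 kg, 88 x 114 x 34 mm, open below, walls 3 mm), hinged along machine x at machine y -56, z 101 mm. 0 rad = shut; grows as its +y edge rises; 1.95 = stop, leaning back. Sprung catches: about 3 N of lift at the notch frees it within 6 mm. Beyond about 1.23 rad it falls open, below that shut.
- hood_notch (a point): Middle of the top edge of the pry notch, on the outer face of the hood's +y skirt (shut: 107 mm above the floor, machine y 58 mm). The notch is 42 mm wide and, hood shut, reaches from the deck (97 mm high) up to this edge; behind it 30 mm are free. Moves with the hood, 114 mm from the hinge axis.
- tin_stack: Fixed stack: white saucers (95 mm across), a low round tin (78 mm across) and on it a grey tin with a red lid (64 mm across); the flat red top is 90.5 mm above the floor. Origin: centre of the underside.
- gap_screw (a joint): Thumbscrew of the doctor bar, upright in the middle of the deck. 0 rad = seated (hard stop: the bar touches the roller); grows counter-clockwise seen from above, as it is unscrewed; starts between 1.9 and 3.0. Friction 0.06 N m; it stays where it is left; rises 2 mm a turn. At 0 the white index line on its top points to the machine's +y.
- screw_head (a point): Middle of the thumbscrew's head on its axis: a knurled brass cylinder 30 mm across and 18 mm high; its top is 123 mm above the floor when seated, its underside 8 mm above the deck. Stands at machine y = +10 mm. With the hood open nothing else stands on the deck.
- spool_red: Bystander: spool of red thread, 42 across, 45 mm high; origin centre of underside.
- spool_blue: Bystander: spool of blue thread, 32 across, 34 mm high; origin centre of underside.
- brass_weight: Bystander: brass weight with a knob, 34 across, 42 mm high; origin centre of underside.
- folder: Bone folder: flat pale blade, 146 long (own y), 22 wide (own x), 4 mm thick, 22 g; the end at own -y is pointed and faces the machine at the start, the other is rounded. Origin: middle of its underside. At the start it lies flat across the red tin lid, its own y within 0.5 rad of the world's y; its ends overhang the lid by 30 to 50 mm.

How it is judged:
By the outcome, as a careful person would: the job done as asked, in the order asked, and still so for the second after the job is handed in, while the arm keeps its last pose, push and grip.
It also fails if it takes over 64 s, if anything falls off the work surface, if the arm or the gripper's body presses on something with over 40 N, if the wrist force passes 120 N, or if a joint passes its speed limit or range.

ROBOT

A 6-joint arm with a two-finger parallel gripper is mounted at the origin on a cart in front of the work surface, level with it; the furniture and walls round the work are solid. World frame = base frame: x ahead of the robot, y to its left, z up, the work surface at z = 0. Lengths are in m, angles in rad, forces in N, time in s.
With the tool pointing down it reaches from about 0.35 to 0.95 m from the base axis. Payload 17.4 kg.
Tool frame: the origin (TCP) lies at the very end of the fingers, on their centre line; the grasp point (between the pads) lies 19 mm behind it; z points along the fingers, y is the line along which they close (so a half turn about z gives the same grasp; the last joint's range is limited). The gripper opens to 93 mm and grips with 3 to 60 N. Pads are 15 mm wide; open, the fingers measure 128 mm over their backs; the gripper's body (75 mm by 188 mm) begins 65 mm behind the grasp point.
Start: joints at [1.162, 0.116, 1.442, -0, 1.584, -0.038], TCP at [0.245, 0.629, 0.191] pointing down, gripper open.
Joint ranges: [-2.83, 2.83], [-0.83, 2.19], [0.07, 2.5], [-1.14, 4.28], [0.01, 3], [-2.97, 2.97]. Speed limits (rad/s): [1.89, 1.89, 2.22, 3.14, 3.14, 3.14].

INTERFACE

Orientations are given as a unit quaternion [x, y, z, w].
In Python, from bench import arm, eyes gives the robot as it stands. The module is installed in compiled form; this text tells all that it offers.
- The arm moves only by the shell command python3 -m inch 'ROWS' [FORCE]. ROWS is JSON, a list of rows, each a list of 3 entries, a list of its own where there are three numbers: the turn, a rotation vector about the world's x, y, z in rad, then the shift along the world's x, y, z in mm, then the finger opening in mm, from 0 to 93. A call has exactly 8 rows; each row is the pose to reach, as a shift and turn from the pose commanded when the call began; what a row does not reach only later rows make up. A row lasts 1/8 s, in which the tool goes at most 62.5 mm and 10.7 degrees, less where a joint would pass 70% of its speed; a pose out of reach is approached as far as the arm can. A call with a gripper value outside its range is refused whole. The fingers move at their own pace and stop on an object; FORCE is the grip in N (left out, the last holds). Time passes only in rows, so rows that repeat a pose let the fingers close, or fill a call up. It gives the time, the measured TCP pose, the force, the opening and the grip force at its end, in the units of the state.
- arm.sense(): the state, without advancing time (a new reading comes with each control period).
- eyes.camera(name): name is "scene" or "top" or "wrist"; returns the picture (480x640x3 uint8, blue, green, red); there is no depth.
- eyes.calibration(name): a dict with "intrinsics" (3x3 intrinsics, pixels), "rvec" (rotation vector, rad) and "tvec" (3), from world to camera coordinates, as OpenCV has them. Camera axes: x right, y down, z forward; pixel columns grow to the right and rows downward; lengths in m; the calibration is good to about 2 mm. A picture is of the moment at which its call begins: read the wrist's pose just before it. calibration takes no time and is no camera call; for the wrist camera it gives the pose at the moment of the call.
- arm.sign_off(): hands the job in; it is judged then, once.
The state is a dict: "time_s": time; "q": joint angles; "joint_vel": joint speeds; "joint_efforts": joint torques, N m; "eef_pos": TCP position; "orientation": TCP orientation; "contact_force": force on the tool from outside, world axes, zero at the start; "ft_torque": the same for the moment, N m; "gripper_width": finger opening in m; "grasp_force": force on a finger pad.
Only numpy, scipy, OpenCV 4.12 (cv2) and the standard library are available. Lean on these libraries where they do the work, as an engineer would, in place of code of your own. Each camera call takes 0.05 s, during which the arm holds its last target. There are 200 camera calls.

## Working session

There is one attempt and no reset: what is moved stays moved. The work goes in short steps, Python scripts to look and compute and a shell command to move; the robot and the scene stay as the last step left them, time stands still between calls to the robot, and variables do not carry over. Pictures are saved under pics/ and viewed, at most 10 in all, crops included, and the job is handed in when it is done.

```bash
mkdir -p pics; cat > h.py <<'E'
import numpy as np, cv2
from bench import arm, eyes
def cal(n):
    c=eyes.calibration(n); K=np.array(c["intrinsics"],float); R=cv2.Rodrigues(np.array(c["rvec"],float))[0]; t=np.array(c["tvec"],float).ravel(); return K,R,t
def ray(c,uv):
    K,R,t=c; d=R.T@np.linalg.inv(K)@np.array([uv[0],uv[1],1.]); return -R.T@t, d
def onz(c,uv,z):
    o,d=ray(c,uv); return o+d*(z-o[2])/d[2]
def tri(c1,u1,c2,u2):
    o1,d1=ray(c1,u1);o2,d2=ray(c2,u2)
    s=np.linalg.lstsq(np.array([d1,-d2]).T,o2-o1,rcond=None)[0]
    a=o1+s[0]*d1;b=o2+s[1]*d2
    return (a+b)/2,np.linalg.norm(a-b)
def proj(c,p):
    K,R,t=c; x=K@(R@np.array(p,float)+t); return x[:2]/x[2]
E
python3 - <<'E'
from h import *
for n in("scene","top"):
    im=eyes.camera(n); cv2.imwrite(f"pics/{n}0.png",im); c=cal(n); print(n,-c[1].T@c[2],c[1][2])
s=arm.sense(); print(s)
E
```

```text
scene [ 0.18261746 -0.45779199  0.71302591] [ 0.29001789  0.64781365 -0.70443389]
top [0.38687398 0.10330917 1.11667836] [ 0.07775424  0.00590188 -0.99695509]
{'time_s': 0.1, 'q': array([ 1.16219634e+00,  1.16404517e-01,  1.44221122e+00, -1.27878756e-05,
        1.58397371e+00, -3.78112427e-02]), 'joint_vel': array([-0.00097374,  0.00048361, -0.00095292, -0.00142334, -0.00165773,
        0.00112424]), 'joint_efforts': array([ 2.70150485e-03, -7.22884011e+01, -6.23875237e+01,  7.81117170e-02,
        2.27160437e-02, -1.37806319e-04]), 'eef_pos': array([0.24452215, 0.62892694, 0.19059368]), 'orientation': array([ 1.84334221e-01,  9.82863493e-01, -4.87443764e-04, -1.04087709e-04]), 'contact_force': array([ 0.11616074, -0.25421092,  0.13946489]), 'ft_torque': array([-0.03525728, -0.04082935, -0.07064486]), 'grasp_force': 0.0, 'gripper_width': 0.09292962470696389}
```

View pics/scene0.png

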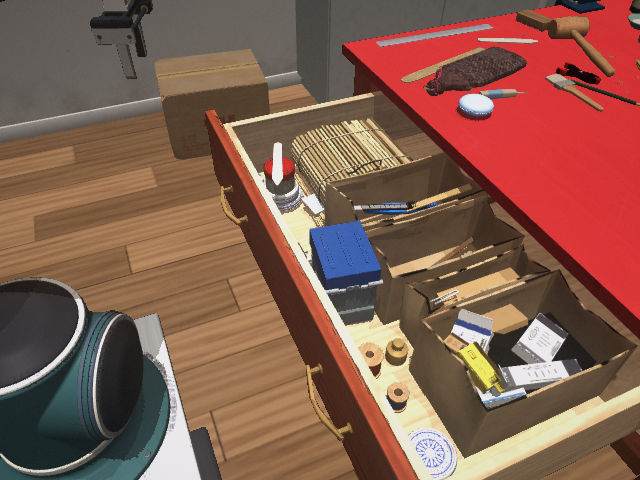

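View pics/top0.png

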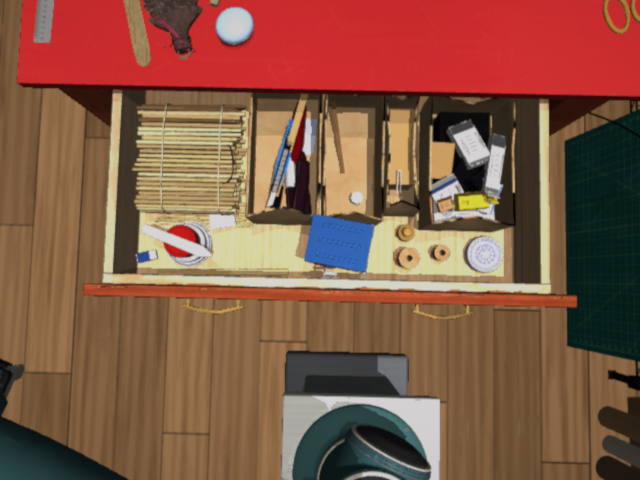

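The scene picture shows the folder across the red lid at about (279,160) and the hood at about (345,250). The top picture has the folder from (142,227) to (213,258), the hood at about (338,243), and the spools and weight at about (405,245), well away to the right.

```bash
python3 - <<'E'
from h import *
I={n:cv2.imread(f"pics/{n}0.png") for n in("scene","top")}; C={n:cal(n) for n in I}
def comp(m,seed):
    n,l,s,c=cv2.connectedComponentsWithStats(m.astype(np.uint8)); 
    d=[(abs(c[i]-seed).sum()/ (s[i,4]**.5),i) for i in range(1,n) if s[i,4]>60]; i=min(d)[1]; return (l==i).astype(np.uint8)
def cnt(m): return max(cv2.findContours(m,0,1)[0],key=cv2.contourArea)[:,0]
F={};H={};T={}
for n,fs,hs,ts in(("scene",(277,163),(345,250),(285,170)),("top",(178,242),(338,243),(185,240))):
    h=cv2.cvtColor(I[n],cv2.COLOR_BGR2HSV); b=I[n].astype(int)
    w=(h[...,1]<40)&(h[...,2]>185); F[n]=cnt(comp(w,fs))
    bl=(h[...,0]>100)&(h[...,0]<125)&(h[...,1]>140)&(h[...,2]>60); H[n]=cnt(comp(bl,hs))
    rd=((h[...,0]<6)|(h[...,0]>174))&(h[...,1]>170); T[n]=cnt(comp(cv2.morphologyEx(rd.astype(np.uint8),3,np.ones((3,3))),ts))
    print(n,"folder rect",cv2.minAreaRect(F[n]),"bbox",cv2.boundingRect(F[n]))
    for k in(.03,): print(" hood poly",cv2.approxPolyDP(H[n],k*cv2.arcLength(H[n],True),True)[:,0].tolist(), cv2.boundingRect(T[n]))
    v=F[n]-F[n].mean(0); a=np.linalg.svd(v)[2][0]; p=v@a; 
    print(" ends",F[n][p.argmax()],F[n][p.argmin()])
    vis=I[n].copy(); cv2.drawContours(vis,[F[n][:,None]],-1,(0,255,0),1);cv2.drawContours(vis,[H[n][:,None]],-1,(0,255,255),1)
    x,y=(190,110) if n=="scene" else (110,190)
    cv2.imwrite(f"pics/v{n}.png",cv2.resize(vis[y:y+220 if n=="scene" else y+110,x:x+290],None,fx=2.6,fy=2.6,interpolation=2))
E
python3 -c "
import cv2,numpy as np
a=cv2.imread('pics/vscene.png');b=cv2.imread('pics/vtop.png')
c=np.vstack([a,b]);print(c.shape);s=.69;cv2.imwrite('pics/v.png',cv2.resize(c,None,fx=s,fy=s,interpolation=3))"
```

```text
scene folder rect ((277.0, 163.0), (10.0, 42.0), 0.0) bbox (272, 142, 11, 43)
 hood poly [[359, 221], [310, 230], [326, 279], [380, 269]] (283, 157, 11, 19)
 ends [276 184] [278 142]
top folder rect ((174.139892578125, 246.72178649902344), (75.39126586914062, 21.878694534301758), 21.501436233520508) bbox (141, 225, 71, 36)
 hood poly [[313, 215], [305, 259], [363, 271], [372, 226]] (168, 226, 30, 16)
 ends [211 256] [141 228]
(858, 754, 3)
```

View pics/v.png

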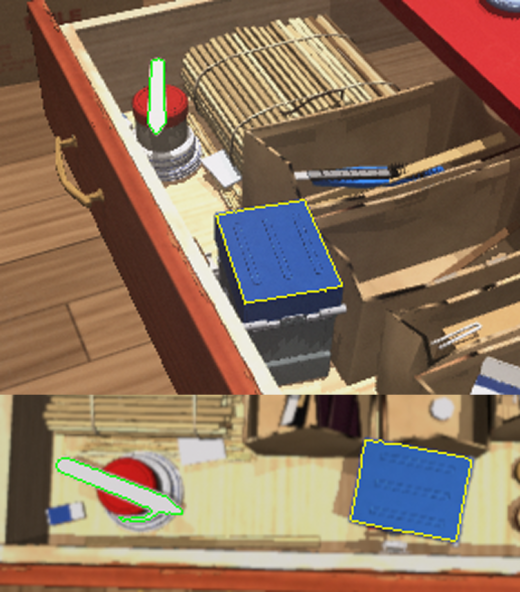

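The folder and hood outlines sit right; the folder's pointed end faces the machine, at (212.5,257) in the top view and (276,185) in the scene view.

```bash
python3 - <<'E'
from h import *
cs,ct=cal("scene"),cal("top")
r=lambda a,b:print(a,b,*[np.round(x,4) for x in tri(cs,a,ct,b)])
print("folder tip, end");r((276,185),(212.5,257));r((278,142.5),(141.5,229))
print("hood");
for a,b in(((359,221),(313,215)),((310,230),(305,259)),((326,279),(363,271)),((380,269),(372,226))): r(a,b); print("   z132",onz(ct,b,.132)[:2],onz(cs,a,.132)[:2])
print("on z90-94:",onz(ct,(212.5,257),.0925),onz(ct,(141.5,229),.0925),onz(cs,(276,185),.0925),onz(cs,(278,142.5),.0945))
for z in(.05,.1,.15): print("rail at z",z,onz(ct,(300,276),z)[:2],onz(ct,(300,283),z)[:2],"scene rail pt -> top px", proj(ct,onz(cs,(300,290),z)), proj(ct,onz(cs,(325,190),z)))
E
```

```text
folder tip, end
(276, 185) (212.5, 257) [0.4228 0.2939 0.0942] 0.0009
(278, 142.5) (141.5, 229) [0.475  0.4312 0.0929] 0.0049
hood
(359, 221) (313, 215) [0.5036 0.1046 0.1306] 0.0019
   z132 [0.50254817 0.10499495] [0.50372784 0.10301978]
(310, 230) (305, 259) [0.4212 0.1179 0.1284] 0.0006
   z132 [0.42132541 0.11775614] [0.41942833 0.1144695 ]
(326, 279) (363, 271) [0.4022 0.0109 0.1262] 0.0004
   z132 [0.40190696 0.01147637] [0.40024379 0.00619228]
(380, 269) (372, 226) [ 0.4857 -0.0044  0.1285] 0.0014
   z132 [ 0.48471495 -0.00373649] [ 0.48455803 -0.00733248]
on z90-94: [0.42242805 0.29440634 0.0925    ] [0.47277436 0.43220694 0.0925    ] [0.4238748  0.29582085 0.0925    ] [0.47652625 0.42807569 0.0945    ]
rail at z 0.05 [0.39040771 0.12802366] [0.37663788 0.12768176] scene rail pt -> top px [331.19698645 281.56289703] [218.83268496 205.46407044]
rail at z 0.1 [0.39024207 0.12686518] [0.3771177  0.12653931] scene rail pt -> top px [352.99940776 290.21614749] [243.55838391 216.16727988]
rail at z 0.15 [0.39007643 0.1257067 ] [0.37759751 0.12539686] scene rail pt -> top px [377.12877254 299.79294788] [270.94249519 228.02125735]
```

```bash
python3 -m inch '[[[0,0,-0.185],[25,-35,0],93],[[0,0,-0.37],[50,-70,0],93],[[0,0,-0.555],[75,-105,0],93],[[0,0,-0.74],[100,-139,0],80],[[0,0,-0.925],[125,-174,0],60],[[0,0,-1.11],[150,-209,0],45],[[0,0,-1.295],[175,-244,0],40],[[0,0,-1.48],[199,-278,0],40]]' 40; python3 - <<'E'
from h import *
c=cal("wrist"); im=eyes.camera("wrist"); cv2.imwrite("pics/w1.png",im); s=arm.sense(); print(s["eef_pos"],s["orientation"],s["q"]); print("cam",-c[1].T@c[2],c[1][2])
for p in((.423,.2945,.0945),(.474,.431,.0945),(.444,.351,.0945)): print(proj(c,p))
E
```

```text
time_s: 1.1
eef_pos: [0.4442, 0.3498, 0.191]
orientation: [0.801, 0.599, -0.0, 0.0]
contact_force: [0.4, -0.1, 0.3]
gripper_width: 0.0478
grasp_force: 0.0
[0.44625559 0.34682106 0.19099628] [ 8.04173442e-01  5.94394141e-01 -2.14189462e-04  7.96483250e-04] [ 6.16472314e-01 -1.23391542e-01  1.68074138e+00 -1.60138434e-03
  1.58463917e+00  9.14222197e-01]
cam [0.46803509 0.42875732 0.38404719] [-0.08449841 -0.28698222 -0.95420188]
[311.35267187 293.98042623]
[323.48814261 129.5719147 ]
[315.82987836 231.73137118]
```

View pics/w1.png

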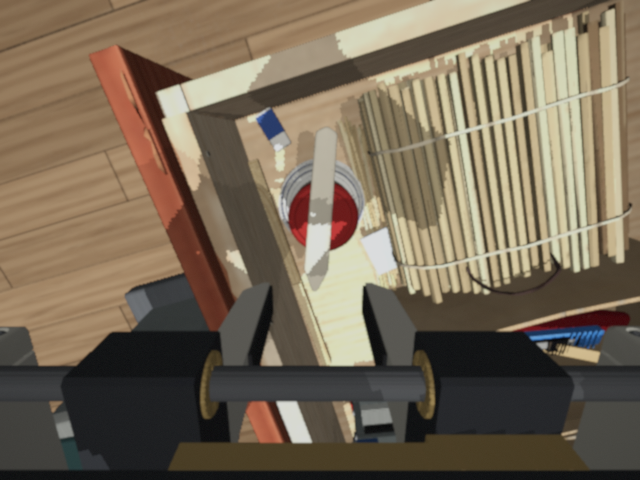

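The wrist view shows the folder from tip (315,288) to end (326,128), across the red lid centred near (323,215). It agrees with the estimate to about 4 mm. I'll measure from this place again now the arm is settled, then descend.

```bash
cat >> h.py <<'E'
def folder(im,box=(200,60,460,320)):
    h=cv2.cvtColor(im,cv2.COLOR_BGR2HSV); x0,y0,x1,y1=box
    m=np.zeros(im.shape[:2],np.uint8); m[y0:y1,x0:x1]=((h[...,1]<70)&(h[...,2]>150))[y0:y1,x0:x1]
    return m
E
python3 -m inch '[[[0,0,-0.077],[0,0,0],40],[[0,0,-0.077],[0,0,0],40],[[0,0,-0.077],[0,0,-10],40],[[0,0,-0.077],[0,0,-30],40],[[0,0,-0.077],[0,0,-50],40],[[0,0,-0.077],[0,0,-60],40],[[0,0,-0.077],[0,0,-65],40],[[0,0,-0.077],[0,0,-65],40]]'; python3 - <<'E'
from h import *
c=cal("wrist"); im=eyes.camera("wrist"); cv2.imwrite("pics/w2.png",im); s=arm.sense(); print(s["eef_pos"],s["orientation"])
for p in((.423,.2945,.0945),(.474,.431,.0945),(.444,.351,.0945)): print(proj(c,p))
E
```

```text
time_s: 2.15
eef_pos: [0.4436, 0.3511, 0.1262]
orientation: [0.821, 0.57, -0.0, -0.0]
contact_force: [0.3, 0.7, -0.2]
gripper_width: 0.0403
grasp_force: 0.0
[0.44376172 0.35124231 0.12663077] [ 8.21407117e-01  5.70342257e-01  2.41349918e-04 -1.09745283e-05]
[316.71507105 333.89287127]
[316.9112527  129.71009433]
[316.64014726 258.45101003]
```

View pics/w2.png

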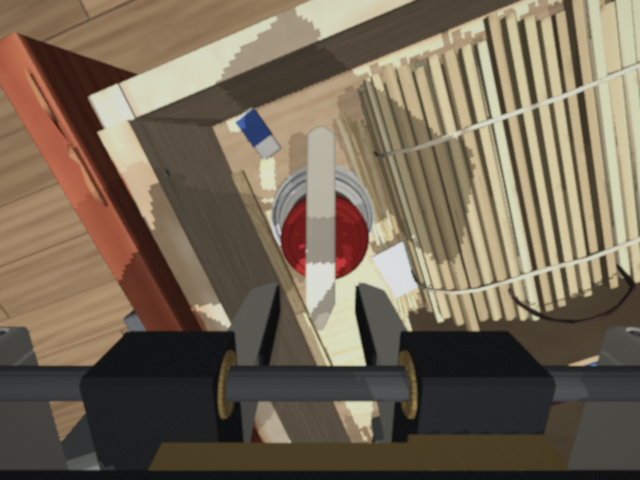

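The folder runs from (320,128) to (316,327), aligned with the fingers, so I go down to it.

```bash
python3 -m inch '[[[0,0,0],[0,0,-10],40],[[0,0,0],[0,0,-20],40],[[0,0,0],[0,0,-28],40],[[0,0,0],[0,0,-31],40],[[0,0,0],[0,0,-33],40],[[0,0,0],[0,0,-34],40],[[0,0,0],[0,0,-34],40],[[0,0,0],[0,0,-34],40]]'
```

```text
time_s: 3.2
eef_pos: [0.4437, 0.3512, 0.0924]
orientation: [0.821, 0.57, 0.0, -0.0]
contact_force: [0.3, 0.1, 0.4]
gripper_width: 0.0395
grasp_force: 0.0
```

```bash
python3 -m inch '[[[0,0,0],[0,0,-0.6],40],[[0,0,0],[0,0,-1.2],40],[[0,0,0],[0,0,-1.2],30],[[0,0,0],[0,0,-1.2],20],[[0,0,0],[0,0,-1.2],10],[[0,0,0],[0,0,-1.2],5],[[0,0,0],[0,0,-1.2],5],[[0,0,0],[0,0,-1.2],5]]' 60
```

```text
time_s: 4.2
eef_pos: [0.4436, 0.3511, 0.091]
orientation: [0.821, 0.57, -0.0, -0.0]
contact_force: [-0.4, -0.2, 1.0]
gripper_width: 0.0051
grasp_force: 0.0
```

```bash
python3 - <<'E'
from h import *
im=eyes.camera("wrist"); cv2.imwrite("pics/w3.png",im); s=eyes.camera("scene"); cv2.imwrite("pics/s3.png",s)
a=cv2.resize(im[80:400,160:480],(400,400)); b=cv2.resize(s[90:250,200:360],(400,400),interpolation=2)
cv2.imwrite("pics/m3.png",np.hstack([a,b])); print(arm.sense()["gripper_width"])
E
```

```text
0.005264078681785085
```

View pics/m3.png

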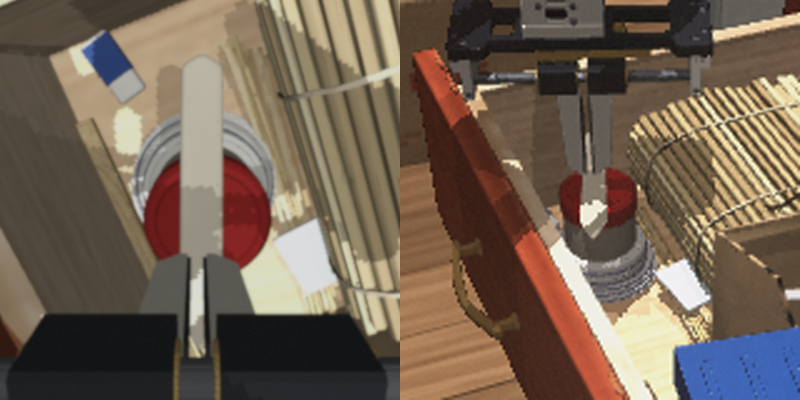

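The fingers closed just above the untouched blade, so the tips don't grip that shallowly on the lid. New plan: take the overhanging rounded end, shift the folder toward the machine on the lid, and regrip at the longer pointed overhang.

```bash
python3 - <<'E'
from h import *
# settled wrist pose at w2: recompute calibration from tool offset (pure shift down since)
c=cal("wrist"); K,R,t=c; im=cv2.imread("pics/w3.png")
h=cv2.cvtColor(im,cv2.COLOR_BGR2HSV); m=(((h[...,0]<6)|(h[...,0]>174))&(h[...,1]>150)&(h[...,2]>70)).astype(np.uint8); m[:, :265]=0; m[:,385:]=0; m[:190]=0; m[330:]=0
m=cv2.morphologyEx(m,2,np.ones((3,3)))
ct=max(cv2.findContours(cv2.morphologyEx(m,3,np.ones((45,45))),0,1)[0],key=cv2.contourArea)[:,0]
P=np.array([onz(c,p,.0905)[:2] for p in ct]); 
(cx,cy),r=cv2.minEnclosingCircle((P*1000).astype(np.float32)); print("lid",cx,cy,r, ct.min(0),ct.max(0))
e=onz(c,(160+200*.8,80+55*.8),.0945); print("round end",e, "edges mid dir", onz(c,(160+182*.8,80+100*.8),.0945),onz(c,(160+222*.8,80+100*.8),.0945),onz(c,(160+181*.8,80+220*.8),.0945),onz(c,(160+222*.8,80+220*.8),.0945))
E
```

```text
lid 453.4060974121094 362.2034606933594 30.987285614013672 [275 207] [376 292]
round end [0.47633666 0.43263309 0.0945    ] edges mid dir [0.46268377 0.41810614 0.0945    ] [0.47886895 0.41207887 0.0945    ] [0.44253267 0.36691834 0.0945    ] [0.46059793 0.36019079 0.0945    ]
```

```bash
python3 -m inch '[[[0,0,0],[0,0,12],20],[[0,0,0],[0,0,25],40],[[0,0,0],[15,36,25],40],[[0,0,0],[29.5,72,25],40],[[0,0,0],[29.5,72,20],40],[[0,0,0],[29.5,72,5],40],[[0,0,0],[29.5,72,-12],40],[[0,0,0],[29.5,72,-12],40]]' 20;  python3 -m inch '[[[0,0,0],[0,0,0],30],[[0,0,0],[0,0,0],15],[[0,0,0],[0,0,0],10],[[0,0,0],[0,0,0],10],[[0,0,0],[0,0,0],10],[[0,0,0],[0,0,0],10],[[0,0,0],[0,0,0],10],[[0,0,0],[0,0,0],10]]'
```

```text
time_s: 5.3
eef_pos: [0.4723, 0.422, 0.0771]
orientation: [0.822, 0.57, -0.001, 0.0]
contact_force: [0.9, 0.4, 0.1]
gripper_width: 0.0399
grasp_force: 0.0
time_s: 6.3
eef_pos: [0.4731, 0.4231, 0.079]
orientation: [0.821, 0.57, -0.0, -0.0]
contact_force: [1.5, 0.3, -0.2]
gripper_width: 0.0099
grasp_force: 0.0
```

```bash
python3 - <<'E'
from h import *
s=arm.sense(); c=cal("wrist"); im=eyes.camera("wrist"); b=eyes.camera("scene"); t=eyes.camera("top"); cs,ct=cal("scene"),cal("top")
cv2.imwrite("pics/w4.png",im);cv2.imwrite("pics/s4.png",b);cv2.imwrite("pics/t4.png",t)
p=s["eef_pos"]; print(p, proj(cs,p),proj(ct,p),proj(c,p), proj(c,(.476,.4326,.0945)))
for I,cc in((im,c),(b,cs)):
    u=proj(cc,p); cv2.circle(I,tuple(int(v) for v in u),2,(0,255,0),-1)
a=cv2.resize(im[60:460,140:500],(540,600)); d=cv2.resize(b[100:230,240:296+1],(259,600),interpolation=2)
cv2.imwrite("pics/m4.png",np.hstack([a,d])); print(s["contact_force"],s["gripper_width"])
E
```

```text
[0.47309502 0.42314087 0.07902587] [277.62230653 150.20451166] [148.38123954 229.57436592] [315.91205887 276.34397462] [314.76864443 270.93108769]
[ 1.50773731  0.29181178 -0.16309501] 0.009929266882975048
```

View pics/m4.png

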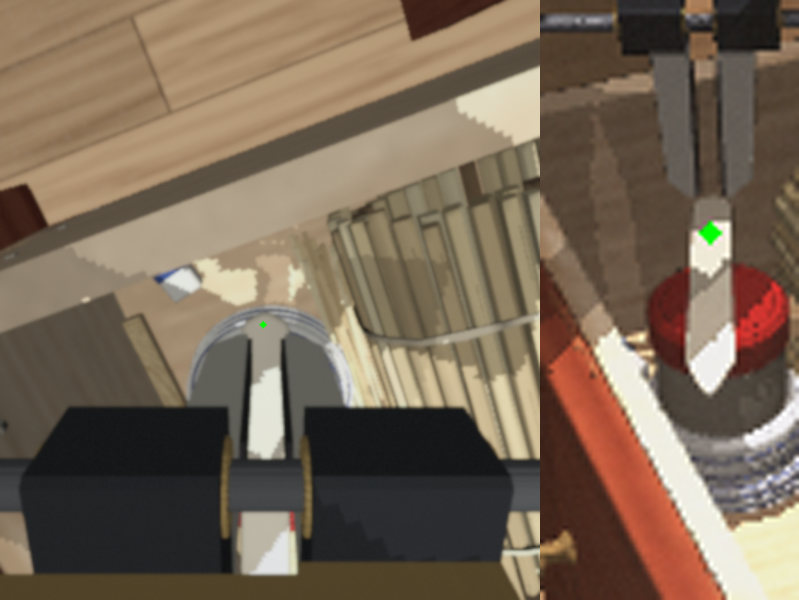

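Both views show the fingers closing without touching the blade: the tips (crop, scene side, at (707,195)) seem to end well above the computed TCP, marked by the green dot. Nothing lies below here, so I'll open, go 17 mm lower and close again.

```bash
python3 -m inch '[[[0,0,0],[0,0,0],25],[[0,0,0],[0,0,0],40],[[0,0,0],[0,0,0],40],[[0,0,0],[0,0,-8],40],[[0,0,0],[0,0,-17],40],[[0,0,0],[0,0,-17],30],[[0,0,0],[0,0,-17],12],[[0,0,0],[0,0,-17],12]]' 20;  python3 -m inch '[[[0,0,0],[0,0,0],12],[[0,0,0],[0,0,0],12],[[0,0,0],[0,0,0],12],[[0,0,0],[0,0,0],12],[[0,0,0],[0,0,0],12],[[0,0,0],[0,0,0],12],[[0,0,0],[0,0,0],12],[[0,0,0],[0,0,0],12]]'; python3 - <<'E'
from h import *
b=eyes.camera("scene");cv2.imwrite("pics/s5.png",b);cv2.imwrite("pics/w5.png",eyes.camera("wrist"))
E
```

```text
time_s: 7.45
eef_pos: [0.4732, 0.4232, 0.0623]
orientation: [0.821, 0.57, 0.0, -0.0]
contact_force: [0.3, 0.9, -0.8]
gripper_width: 0.0169
grasp_force: 20.0
time_s: 8.45
eef_pos: [0.4731, 0.4231, 0.0621]
orientation: [0.821, 0.57, 0.0, -0.0]
contact_force: [0.3, 0.3, 0.4]
gripper_width: 0.0162
grasp_force: 20.0
```

Gripped. Next I drag the folder 23 mm toward the machine, release it, and come over to the pointed overhang.

```bash
python3 -m inch '[[[0,0,0],[0,0,1.5],12],[[0,0,0],[-2,-5.5,1.5],12],[[0,0,0],[-4,-11,1.5],12],[[0,0,0],[-6,-16.5,1.5],12],[[0,0,0],[-8,-21.6,1.5],12],[[0,0,0],[-8,-21.6,0.3],12],[[0,0,0],[-8,-21.6,0.3],12],[[0,0,0],[-8,-21.6,0.3],14]]'; python3 -m inch '[[[0,0,0],[0,0,0],20],[[0,0,0],[0,0,0],35],[[0,0,0],[0,0,0],45],[[0,0,0],[0,0,20],45],[[0,0,0],[0,0,55],45],[[0,0,0],[0,0,70],45],[[0,0,0],[-15,-40,70],45],[[0,0,0],[-29,-80,70],45]]';  python3 - <<'E'
from h import *
im=eyes.camera("wrist"); b=eyes.camera("scene"); t=eyes.camera("top")
cv2.imwrite("pics/w6.png",im);cv2.imwrite("pics/s6.png",b);cv2.imwrite("pics/t6.png",t)
a=cv2.resize(im[60:380,160:480],(500,500)); d=cv2.resize(b[90:250,226:322],(300,500),interpolation=2)
cv2.imwrite("pics/m6.png",np.hstack([a,d])); c=cal("wrist"); s=arm.sense(); print(s["eef_pos"])
for k in(0,.06): print(proj(c,np.array((.4152+.349*k,.2725+.938*k,.0945))))
E
```

```text
time_s: 9.55
eef_pos: [0.4651, 0.4016, 0.0623]
orientation: [0.821, 0.57, -0.0, -0.0]
contact_force: [-0.6, 0.1, -0.3]
gripper_width: 0.0164
grasp_force: 20.0
time_s: 10.55
eef_pos: [0.4356, 0.3207, 0.1325]
orientation: [0.821, 0.571, -0.0, 0.0]
contact_force: [0.0, -1.0, 0.9]
gripper_width: 0.0451
grasp_force: 0.0
[0.43596946 0.32053807 0.13309114]
[312.69165992 319.81517512]
[312.23817795 244.87337676]
```

View pics/m6.png

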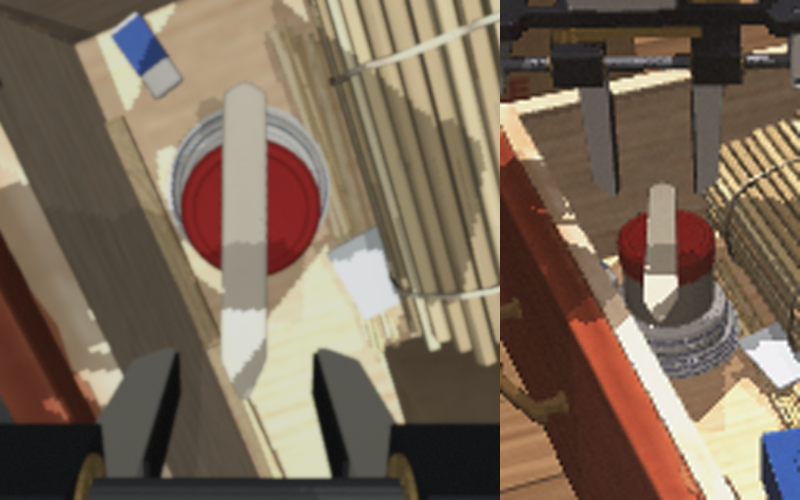

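The folder lies shifted, with its tip at about (314,315) in the full wrist picture and about 57 mm beyond the lid edge. Finger tips in the scene view are at about (277,151); I use these to check where the tips really are.

```bash
python3 - <<'E'
from h import *
cs=cal("scene"); c=cal("wrist")
for z in(.133,.140,.150,.16): print(z,proj(cs,(.436,.3205,z)))
u=np.array([.938,-.349,0])
for z in(.133,.14,.15,.16): print(z,[proj(c,np.array((.436,.3205,z))+k*.0226*u).round(0) for k in(-1,1)])
print(onz(cs,(276.6,188),.0925), onz(c,(314,315),.0925))
E
```

```text
0.133 [276.51232284 159.30513983]
0.14 [276.3333149 156.2651302]
0.15 [276.07444603 151.86887929]
0.16 [275.81180653 147.40859349]
0.133 [array([279., 276.]), array([353., 276.])]
0.14 [array([278., 281.]), array([354., 281.])]
0.15 [array([276., 288.]), array([356., 288.])]
0.16 [array([274., 296.]), array([358., 296.])]
[0.42177802 0.28668886 0.0925    ] [0.41717688 0.27495964 0.0925    ]
```

The real finger tips sit about 16 mm above the reported TCP, which explains the misses. I go down with that offset and grip the blade about 49 mm from its tip.

```bash
python3 -m inch '[[[0,0,0],[-0.5,0,-15],45],[[0,0,0],[-0.5,0,-30],45],[[0,0,0],[-0.5,0,-45],45],[[0,0,0],[-0.5,0,-58],45],[[0,0,0],[-0.5,0,-66],45],[[0,0,0],[-0.5,0,-70],45],[[0,0,0],[-0.5,0,-70],30],[[0,0,0],[-0.5,0,-70],15]]' 60;  python3 -m inch '[[[0,0,0],[0,0,0],12],[[0,0,0],[0,0,0],12],[[0,0,0],[0,0,0],12],[[0,0,0],[0,0,0],12],[[0,0,0],[0,0,0],12],[[0,0,0],[0,0,5],12],[[0,0,0],[0,0,12],12],[[0,0,0],[0,0,20],12]]'
```

```text
time_s: 11.7
eef_pos: [0.4358, 0.3217, 0.0628]
orientation: [0.821, 0.57, 0.0, -0.0]
contact_force: [0.7, -0.1, 0.5]
gripper_width: 0.0294
grasp_force: 0.0
time_s: 12.7
eef_pos: [0.4355, 0.3215, 0.0828]
orientation: [0.821, 0.57, -0.0, -0.0]
contact_force: [0.3, 0.2, -0.3]
gripper_width: 0.0187
grasp_force: 60.0
```

```bash
python3 -m inch '[[[0,0,0.03],[5,-20,18],12],[[0,0,0.06],[10,-40,18],12],[[0,0,0.09],[15,-60,18],12],[[0,0,0.12],[20,-80,18],12],[[0,0,0.15],[25,-100,18],12],[[0,0,0.17],[29,-115,18],12],[[0,0,0.185],[32,-127,18],12],[[0,0,0.185],[32,-127,18],12]]'; python3 - <<'E'
from h import *
s=arm.sense(); print(s["eef_pos"],s["orientation"],s["gripper_width"])
c=cal("wrist"); im=eyes.camera("wrist"); b=eyes.camera("scene"); t=eyes.camera("top")
cv2.imwrite("pics/w7.png",im);cv2.imwrite("pics/s7.png",b);cv2.imwrite("pics/t7.png",t)
ct=cal("top"); print("divider x",[onz(ct,(265,r),.11)[:2].round(4) for r in(213,217,221)])
print("notch px w",proj(c,(.4623,.1137,.107)),"s",proj(cal("scene"),(.4623,.1137,.107)), "tip exp w",proj(c,s["eef_pos"]+[-.0083,-.0483,.03]))
a=cv2.resize(im[180:480,140:500],(420,350)); d=cv2.resize(b[160:320,240:400],(380,380),interpolation=2); e=cv2.resize(t[180:300,220:400],(420,280),interpolation=2)
m=np.zeros((630,800,3),np.uint8); m[:350,:420]=a; m[350:,:420]=e; m[:380,420:]=d; cv2.imwrite("pics/m7.png",m[:600])
E
```

```text
time_s: 13.7
eef_pos: [0.4678, 0.1941, 0.1008]
orientation: [0.766, 0.643, 0.0, 0.0]
contact_force: [-0.3, -0.2, -0.8]
gripper_width: 0.0191
grasp_force: 60.0
[0.46779407 0.19411433 0.10080301] [7.65600796e-01 6.43315921e-01 2.03975105e-04 7.33438052e-05] 0.019051216916497207
divider x [array([0.5069, 0.1954]), array([0.4993, 0.1952]), array([0.4917, 0.195 ])]
notch px w [329.00574364 391.74804518] s [333.46460288 234.32872062] tip exp w [316.42505334 376.60698499]
```

View pics/m7.png

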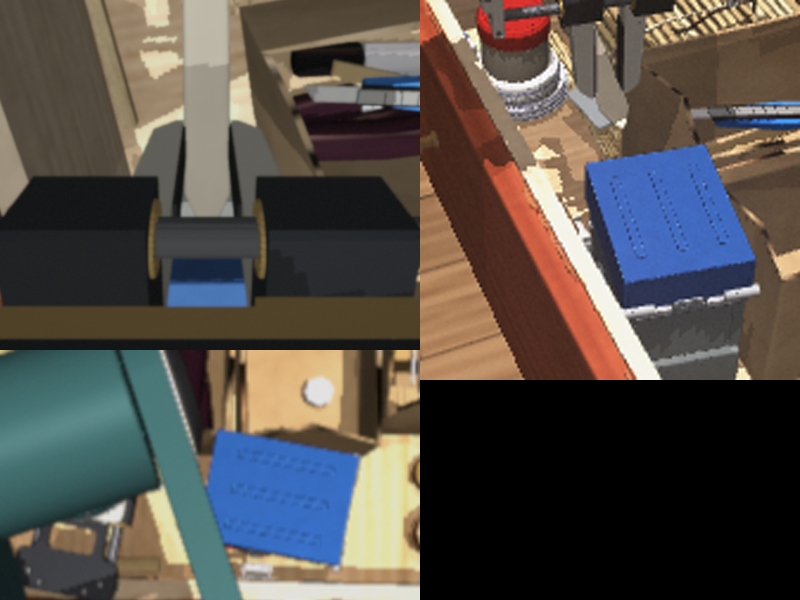

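The scene crop shows the tip at about (316,213) in the full picture, in front of the notch. The fingers are close to the divider at the right but clear of it. I'll check the tip numerically.

```bash
python3 - <<'E'
from h import *
cs=cal("scene"); b=cv2.imread("pics/s7.png"); p=np.array([.46779,.19411,.1008])
for d in(.045,.049,.055): print(d,proj(cs,p+[-.17*d,-.985*d,.03]))
h=cv2.cvtColor(b,cv2.COLOR_BGR2HSV)
for r in range(192,220,2): print(r,[f"{h[r,x,0]},{h[r,x,1]},{h[r,x,2]}" for x in range(300,330,2)])
E
```

```text
0.045 [323.99697095 211.2149204 ]
0.049 [324.56095813 212.71708937]
0.055 [325.41356713 214.98799697]
192 ['13,8,235', '26,38,232', '17,83,104', '16,31,108', '18,32,105', '16,32,105', '13,33,107', '14,49,110', '17,48,142', '16,50,142', '17,47,140', '16,44,75', '0,39,33', '14,31,106', '18,30,102']
194 ['162,7,183', '25,40,204', '19,104,186', '15,33,108', '15,33,107', '17,34,105', '16,27,105', '17,49,110', '16,48,142', '18,50,142', '18,49,140', '17,50,139', '10,42,36', '10,29,104', '15,29,105']
196 ['128,38,100', '18,54,151', '19,83,181', '15,35,117', '14,31,108', '15,29,106', '18,32,105', '14,48,111', '17,49,141', '17,47,142', '16,47,141', '17,51,140', '13,44,70', '15,29,104', '16,32,105']
198 ['127,34,97', '17,27,150', '120,3,171', '90,4,173', '14,32,105', '14,31,106', '13,33,108', '16,48,111', '18,48,144', '15,50,142', '17,49,141', '17,50,142', '17,47,136', '15,29,106', '16,70,88']
200 ['143,17,119', '13,29,124', '105,6,173', '105,6,174', '120,3,171', '17,19,123', '14,31,106', '18,49,141', '17,52,143', '16,51,141', '18,49,141', '16,47,142', '17,49,141', '14,69,93', '15,94,81']
202 [
[... 1120 characters left out ...]
,177', '113,7,144', '16,51,109', '19,46,194', '22,16,244', '16,50,144', '12,86,77']
214 ['14,104,191', '14,103,191', '14,102,147', '13,100,145', '14,100,148', '15,102,150', '18,84,137', '18,77,116', '15,50,112', '16,102,112', '19,84,164', '18,102,127', '14,85,138', '12,87,73', '14,84,76']
216 ['15,98,192', '14,101,195', '14,96,197', '14,99,150', '13,100,145', '14,103,141', '13,98,112', '18,98,125', '17,100,105', '15,100,105', '17,104,113', '19,80,179', '16,104,140', '12,84,76', '14,87,76']
218 ['15,99,190', '14,105,185', '13,103,189', '15,100,188', '13,101,144', '14,99,147', '13,99,144', '18,84,139', '18,102,130', '17,109,141', '17,102,118', '18,92,142', '17,102,122', '14,85,75', '13,85,75']
```

The blade tip is where expected (about (324,213) against a predicted (324.6,212.7)). I lower it to notch height.

```bash
python3 -m inch '[[[0,0,0],[-1,0,-5],12],[[0,0,0],[-1,0,-10],12],[[0,0,0],[-1,0,-15],12],[[0,0,0],[-1,0,-20],12],[[0,0,0],[-1,0,-25],12],[[0,0,0],[-1,0,-29],12],[[0,0,0],[-1,0,-29],12],[[0,0,0],[-1,0,-29],12]]'; python3 - <<'E'
from h import *
b=eyes.camera("scene");cv2.imwrite("pics/s8.png",b); s=arm.sense(); print(s["contact_force"],s["ft_torque"]); cs=cal("scene"); print(proj(cs,s["eef_pos"]+[-.0083,-.0483,.03]))
E
```

```text
time_s: 14.85
eef_pos: [0.4667, 0.1945, 0.0715]
orientation: [0.765, 0.644, 0.0, 0.0]
contact_force: [0.5, 0.4, -0.4]
gripper_width: 0.0185
grasp_force: 60.0
[0.84946385 0.6947896  0.50848412] [-0.07034035  0.11618161  0.00054116]
[323.62146973 225.34567332]
```

Clear. Now I insert the tip to about 16 mm past the skirt face.

```bash
python3 -m inch '[[[0,0,0],[-1.5,-9,0],12],[[0,0,0],[-3,-18,0],12],[[0,0,0],[-4.5,-26,0],12],[[0,0,0],[-5.5,-32,0],12],[[0,0,0],[-6,-36,0],12],[[0,0,0],[-7,-41,0],12],[[0,0,0],[-8,-46,0],12],[[0,0,0],[-8,-46,0],12]]'; python3 -c "
from h import *
s=arm.sense();print(s['contact_force'],s['ft_torque'])"
```

```text
time_s: 15.9
eef_pos: [0.4586, 0.1483, 0.0714]
orientation: [0.765, 0.644, 0.0, 0.0]
contact_force: [0.2, 0.6, -0.5]
gripper_width: 0.0186
grasp_force: 60.0
[ 0.24456502  0.63335526 -0.50453131] [-0.05573646  0.10294093 -0.05581605]
```

It is in freely. Next I lever up 14 mm.

```bash
python3 -m inch '[[[0,0,0],[0,0,2],12],[[0,0,0],[0,0,4],12],[[0,0,0],[0,0,6],12],[[0,0,0],[0,0,8],12],[[0,0,0],[0,0,10],12],[[0,0,0],[0,0,12],12],[[0,0,0],[0,0,14],12],[[0,0,0],[0,0,14],12]]'; python3 - <<'E'
from h import *
b=eyes.camera("scene");cv2.imwrite("pics/s9.png",b);s=arm.sense();print(s['contact_force'],s['ft_torque'])
def poly(im):
    h=cv2.cvtColor(im,cv2.COLOR_BGR2HSV); m=((h[...,0]>100)&(h[...,0]<125)&(h[...,1]>140)&(h[...,2]>60)).astype(np.uint8); m[:, :290]=0;m[:195]=0;m[310:]=0;m[:,400:]=0
    ct=max(cv2.findContours(m,0,1)[0],key=cv2.contourArea); return cv2.contourArea(ct),cv2.boundingRect(ct),cv2.approxPolyDP(ct,.03*cv2.arcLength(ct,True),True)[:,0].tolist()
for f in("s8","s9"): print(poly(cv2.imread(f"pics/{f}.png")))
E
```

```text
time_s: 16.9
eef_pos: [0.4587, 0.1485, 0.0856]
orientation: [0.765, 0.644, 0.0, 0.0]
contact_force: [0.5, 0.1, -0.8]
gripper_width: 0.0186
grasp_force: 60.0
[ 0.00411766  0.83725033 -1.23339371] [-0.06708528  0.0457356   0.00202141]
(2687.5, (310, 221, 71, 59), [[359, 221], [310, 229], [326, 279], [380, 269]])
(2820.5, (313, 218, 69, 63), [[360, 218], [313, 234], [327, 280], [381, 270]])
```

The hood has started to rise, with about 1 N on the blade. I follow its arc.

```bash
python3 -m inch '[[[0,0,0],[-0.4,-2.2,11],12],[[0,0,0],[-1,-5.6,22.4],12],[[0,0,0],[-1.8,-10.1,33.4],12],[[0,0,0],[-2.7,-15.8,43.8],12],[[0,0,0],[-3.9,-22.7,53.6],12],[[0,0,0],[-5.2,-30.3,62.6],12],[[0,0,0],[-6.7,-39,70.7],12],[[0,0,0],[-6.7,-39,70.7],12]]'; python3 - <<'E'
from h import *
b=eyes.camera("scene");cv2.imwrite("pics/s10.png",b);s=arm.sense();print(s['contact_force'],s['ft_torque'])
h=cv2.cvtColor(b,cv2.COLOR_BGR2HSV); m=((h[...,0]>100)&(h[...,0]<125)&(h[...,1]>140)&(h[...,2]>40)).astype(np.uint8); m[:, :280]=0;m[:140]=0;m[310:]=0;m[:,420:]=0
ct=max(cv2.findContours(m,0,1)[0],key=cv2.contourArea); print(cv2.contourArea(ct),cv2.boundingRect(ct),cv2.approxPolyDP(ct,.03*cv2.arcLength(ct,True),True)[:,0].tolist())
cs=cal("scene"); o=np.array([.4524,.0566]);ex=np.array([.985,-.17]);ey=np.array([.17,.985])
for th in(0,20,47):
    t=np.radians(th); print(th,[proj(cs,[*(o+ex*x*.042+ey*(-.056+r*np.cos(t)-.030*np.sin(t))),.101+r*np.sin(t)+.03*np.cos(t)]).round(0).tolist() for x in(-1,1) for r in(0,.112)])
E
```

```text
time_s: 17.95
eef_pos: [0.4521, 0.109, 0.1567]
orientation: [0.765, 0.643, 0.0, 0.0]
contact_force: [-0.2, 0.2, 0.2]
gripper_width: 0.0191
grasp_force: 60.0
[-0.57240118 -1.23790461 -0.18780407] [-0.05116553  0.09546181 -0.05680955]
4231.0 (319, 210, 88, 84) [[406, 210], [319, 219], [330, 293], [384, 283], [374, 214]]
0 [[326.0, 278.0], [310.0, 229.0], [379.0, 269.0], [358.0, 221.0]]
20 [[328.0, 284.0], [312.0, 219.0], [381.0, 274.0], [363.0, 211.0]]
47 [[330.0, 293.0], [318.0, 219.0], [383.0, 283.0], [372.0, 210.0]]
```

The hood stands at about 47°, exactly on the predicted outline. I carry it over.

```bash
python3 -m inch '[[[0,0,0],[-1.6,-9.5,7.2],12],[[0,0,0],[-3.4,-19.5,13.4],12],[[0,0,0],[-5.2,-30.1,18.4],12],[[0,0,0],[-7.1,-41.3,22.3],12],[[0,0,0],[-9.1,-52.7,25],12],[[0,0,0],[-11.1,-64.3,26.4],12],[[0,0,0],[-12.7,-74,26.4],12],[[0,0,0],[-12.7,-74,26.4],12]]'; python3 - <<'E'
from h import *
b=eyes.camera("scene");cv2.imwrite("pics/s11.png",b);s=arm.sense();print(s['contact_force'],s['ft_torque'])
h=cv2.cvtColor(b,cv2.COLOR_BGR2HSV); m=((h[...,0]>100)&(h[...,0]<125)&(h[...,1]>140)&(h[...,2]>40)).astype(np.uint8); m[:, :280]=0;m[:100]=0;m[400:]=0;m[:,460:]=0
ct=max(cv2.findContours(m,0,1)[0],key=cv2.contourArea); print(cv2.contourArea(ct),cv2.boundingRect(ct),cv2.approxPolyDP(ct,.03*cv2.arcLength(ct,True),True)[:,0].tolist())
cs=cal("scene"); o=np.array([.4524,.0566]);ex=np.array([.985,-.17]);ey=np.array([.17,.985])
for th in(75,95,112):
    t=np.radians(th); print(th,[proj(cs,[*(o+ex*x*.042+ey*(-.056+r*np.cos(t)-.030*np.sin(t))),.101+r*np.sin(t)+.03*np.cos(t)]).round(0).tolist() for x in(-1,1) for r in(0,.112)])
E
```

```text
time_s: 19.0
eef_pos: [0.4391, 0.0349, 0.1823]
orientation: [0.766, 0.643, -0.0, -0.0]
contact_force: [0.3, 0.4, -4.4]
gripper_width: 0.0187
grasp_force: 60.0
[-0.33163795  0.46340619 -3.13482295] [0.06735499 0.1585641  0.06181019]
785.5 (328, 228, 66, 26) [[393, 243], [385, 228], [328, 241], [333, 253]]
75 [[331.0, 302.0], [327.0, 237.0], [384.0, 292.0], [385.0, 228.0]]
95 [[331.0, 307.0], [334.0, 261.0], [383.0, 297.0], [394.0, 251.0]]
112 [[330.0, 309.0], [340.0, 285.0], [382.0, 300.0], [400.0, 275.0]]
```

The hood is at about 87°, past its tipping point but resting its skirt on the blade. I lower the blade so the hood falls open, then draw back.

```bash
python3 -m inch '[[[0,0,0],[0,0,-4],12],[[0,0,0],[0,0,-9],12],[[0,0,0],[0,0,-14],12],[[0,0,0],[0,0,-18],12],[[0,0,0],[0,0,-18],12],[[0,0,0],[0,0,-18],12],[[0,0,0],[0,0,-18],12],[[0,0,0],[0,0,-18],12]]'; cat >> h.py <<'E'
def hood():
    b=eyes.camera("scene")
    h=cv2.cvtColor(b,cv2.COLOR_BGR2HSV); m=((h[...,0]>100)&(h[...,0]<125)&(h[...,1]>140)&(h[...,2]>40)).astype(np.uint8); m[:, :280]=0;m[:100]=0;m[400:]=0;m[:,460:]=0
    ct=max(cv2.findContours(m,0,1)[0],key=cv2.contourArea); print(cv2.contourArea(ct),cv2.boundingRect(ct),cv2.approxPolyDP(ct,.03*cv2.arcLength(ct,True),True)[:,0].tolist()); return b
E
python3 - <<'E'
from h import *
s=arm.sense();print(s['contact_force'],s['ft_torque']); cv2.imwrite("pics/s12.png",hood())
cs=cal("scene"); o=np.array([.4524,.0566]);ex=np.array([.985,-.17]);ey=np.array([.17,.985])
for th in(87,100,112):
    t=np.radians(th); print(th,[proj(cs,[*(o+ex*x*.042+ey*(-.056+.113*np.cos(t)-h*np.sin(t))),.101+.113*np.sin(t)+h*np.cos(t)]).round(0).tolist() for h in(-.003,.03) for x in(-1,1)])
E
```

```text
time_s: 20.05
eef_pos: [0.4393, 0.0355, 0.1646]
orientation: [0.765, 0.644, 0.0, 0.0]
contact_force: [-0.1, -0.3, -0.3]
gripper_width: 0.0189
grasp_force: 60.0
[-0.14848005 -0.33455441 -0.30908022] [-0.05345268  0.08388967  0.04022669]
1146.5 (335, 253, 67, 33) [[395, 253], [370, 265], [335, 263], [340, 285], [401, 274]]
87 [[326.0, 234.0], [383.0, 225.0], [332.0, 250.0], [390.0, 240.0]]
100 [[330.0, 247.0], [388.0, 238.0], [336.0, 267.0], [396.0, 257.0]]
112 [[334.0, 262.0], [393.0, 252.0], [340.0, 285.0], [400.0, 274.0]]
```

The hood lies fully open at its 112° stop. Before laying the folder down I check the heights of the rail and the stick bundle from the first pictures.

```bash
python3 - <<'E'
from h import *
cs,ct=cal("scene"),cal("top"); s=cv2.imread("pics/scene0.png");t=cv2.imread("pics/top0.png")
hs=cv2.cvtColor(s,cv2.COLOR_BGR2HSV);ht=cv2.cvtColor(t,cv2.COLOR_BGR2HSV)
print("scene row 225 x",[(x,*hs[225,x]) for x in range(262,300,2)])
print("top col 240",[(y,*ht[y,240]) for y in range(262,300,2)])
print("top col 200",[(y,*ht[y,225]) for y in range(200,226,2)])
for z in(.03,.05,.07,.09,.11): print(z,"scene(280,225)->top",proj(ct,onz(cs,(280,225),z)).round(1), "x rows276,282",onz(ct,(240,276),z)[0].round(3),onz(ct,(240,282),z)[0].round(3),"div corner y",onz(ct,(250,216),z)[:2].round(3))
E
```

```text
scene row 225 x [(262, np.uint8(7), np.uint8(129), np.uint8(73)), (264, np.uint8(6), np.uint8(160), np.uint8(113)), (266, np.uint8(6), np.uint8(175), np.uint8(187)), (268, np.uint8(6), np.uint8(175), np.uint8(181)), (270, np.uint8(6), np.uint8(172), np.uint8(184)), (272, np.uint8(6), np.uint8(175), np.uint8(184)), (274, np.uint8(7), np.uint8(172), np.uint8(193)), (276, np.uint8(7), np.uint8(170), np.uint8(204)), (278, np.uint8(12), np.uint8(70), np.uint8(172)), (280, np.uint8(25), np.uint8(14), np.uint8(239)), (282, np.uint8(25), np.uint8(14), np.uint8(239)), (284, np.uint8(26), np.uint8(16), np.uint8(239)), (286, np.uint8(25), np.uint8(14), np.uint8(240)), (288, np.uint8(29), np.uint8(45), np.uint8(239)), (290, np.uint8(29), np.uint8(46), np.uint8(238)), (292, np.uint8(29), np.uint8(46), np.uint8(238)), (294, np.uint8(28), np.uint8(42), np.uint8(239)), (296, np.uint8(29), np.uint8(43), np.uint8(238)), (298, np.uint8(28), np.uint8(48), np.uint8(238))]
top col 240 [(262, np.uint8(28), np.uint8(70), np.uint8(215)), (264, np.uint8(28), np.uint8(70), np.uint8(216)), (266, np.uint8(28), n
[... 1257 characters left out ...]
uint8(150), np.uint8(2), np.uint8(211)), (218, np.uint8(160), np.uint8(4), np.uint8(215)), (220, np.uint8(160), np.uint8(4), np.uint8(215)), (222, np.uint8(165), np.uint8(2), np.uint8(215)), (224, np.uint8(150), np.uint8(2), np.uint8(214))]
0.03 scene(280,225)->top [239.7 263.6] x rows276,282 0.388 0.376 div corner y [0.51  0.233]
0.05 scene(280,225)->top [248.7 267. ] x rows276,282 0.388 0.376 div corner y [0.507 0.231]
0.07 scene(280,225)->top [258.  270.5] x rows276,282 0.388 0.376 div corner y [0.505 0.228]
0.09 scene(280,225)->top [267.8 274.2] x rows276,282 0.388 0.376 div corner y [0.503 0.226]
0.11 scene(280,225)->top [277.9 278. ] x rows276,282 0.388 0.376 div corner y [0.501 0.223]
```

The drawer rail is about 0.15 m high, so the wide gripper can't reach the drawer floor with the folder lengthwise. The red tin lid is the place to lay it gently: in the drawer and well clear of the machine. I go back there.

```bash
python3 -m inch '[[[0,0,0],[0,35,5],12],[[0,0,-0.03],[0,75,5],12],[[0,0,-0.06],[-1,120,5],12],[[0,0,-0.09],[-2,165,5],12],[[0,0,-0.12],[-3,210,5],12],[[0,0,-0.16],[-3.8,250,5],12],[[0,0,-0.185],[-3.8,286,5],12],[[0,0,-0.185],[-3.8,286,0],12]]'; python3 -m inch '[[[0,0,0],[0,0,-15],12],[[0,0,0],[0,0,-35],12],[[0,0,0],[0,0,-55],12],[[0,0,0],[0,0,-75],12],[[0,0,0],[0,0,-88],12],[[0,0,0],[0,0,-94],12],[[0,0,0],[0,0,-97],12],[[0,0,0],[0,0,-97],12]]'; python3 -c "
from h import *
s=arm.sense();print(s['contact_force'],s['ft_torque'])"
```

```text
time_s: 21.1
eef_pos: [0.4351, 0.3233, 0.1642]
orientation: [0.821, 0.571, -0.0, -0.0]
contact_force: [1.2, -0.2, -0.1]
gripper_width: 0.0184
grasp_force: 60.0
time_s: 22.1
eef_pos: [0.4355, 0.3216, 0.0677]
orientation: [0.821, 0.57, 0.0, -0.0]
contact_force: [-0.8, 0.3, -0.3]
gripper_width: 0.019
grasp_force: 60.0
[-0.83611726  0.25399871 -0.27358505] [-0.05295589  0.08699705 -0.00485098]
```

```bash
python3 -m inch '[[[0,0,0],[0,0,-1.5],12],[[0,0,0],[0,0,-3],12],[[0,0,0],[0,0,-4.5],12],[[0,0,0],[0,0,-4.8],12],[[0,0,0],[0,0,-4.8],14],[[0,0,0],[0,0,-4.8],22],[[0,0,0],[0,0,-4.8],28],[[0,0,0],[0,0,-4.8],35]]' 10; python3 -m inch '[[[0,0,0],[0,0,0],40],[[0,0,0],[0,0,0],45],[[0,0,0],[0,0,8],45],[[0,0,0],[0,0,25],45],[[0,0,0],[0,0,50],45],[[0,0,0],[0,0,75],60],[[0,0,0],[0,0,100],60],[[0,0,0],[0,0,110],60]]'; python3 - <<'E'
from h import *
b=eyes.camera("scene");cv2.imwrite("pics/s13.png",b)
for f in("s6","s13"):
    im=cv2.imread(f"pics/{f}.png"); h=cv2.cvtColor(im,cv2.COLOR_BGR2HSV); m=((h[...,1]<75)&(h[...,2]>95)).astype(np.uint8); k=np.zeros_like(m); k[140:205,266:290]=m[140:205,266:290]
    n,l,s,c=cv2.connectedComponentsWithStats(k); print(f,[(s[i].tolist(),c[i].round(1).tolist()) for i in range(1,n) if s[i,4]>40])
t=eyes.camera("top");cv2.imwrite("pics/t13.png",t)
E
```

```text
time_s: 23.1
eef_pos: [0.4353, 0.3215, 0.0625]
orientation: [0.821, 0.57, -0.0, -0.0]
contact_force: [-0.0, -0.5, 0.0]
gripper_width: 0.033
grasp_force: 0.0
time_s: 24.1
eef_pos: [0.4359, 0.3219, 0.1752]
orientation: [0.821, 0.57, 0.001, 0.0]
contact_force: [0.6, -1.5, -0.4]
gripper_width: 0.0598
grasp_force: 0.0
s6 [([272, 148, 11, 45, 393], [277.0, 170.3]), ([266, 187, 24, 18, 247], [276.1, 197.9])]
s13 [([272, 148, 11, 45, 403], [277.3, 170.4]), ([266, 187, 24, 18, 239], [275.7, 197.7])]
```

The folder lies on the lid exactly as before (same blob). Next I find the thumbscrew and its index line.

```bash
python3 - <<'E'
from h import *
for n,f in(("scene","s13"),("top","t13")):
    c=cal(n); im=cv2.imread(f"pics/{f}.png"); h=cv2.cvtColor(im,cv2.COLOR_BGR2HSV); u=proj(c,(.4541,.0665,.1237)); print(n,u)
    x,y=int(u[0]),int(u[1]); w=24
    H=h[y-w:y+w,x-w:x+w]; m=((H[...,0]>10)&(H[...,0]<32)&(H[...,1]>80)).astype(np.uint8)
    print("brass centroid", [(s[4],(np.array(ce)+[x-w,y-w]).round(1),s[:4].tolist()) for s,ce in zip(*cv2.connectedComponentsWithStats(m)[2:]) if 30<s[4]<1500])
s,t=cv2.imread("pics/s13.png"),cv2.imread("pics/t13.png")
cv2.imwrite("pics/m13.png",np.hstack([cv2.resize(s[200:320,280:400],(400,400),interpolation=2),cv2.resize(t[200:290,290:380],(400,400),interpolation=2)]))
E
```

```text
scene [341.25455851 246.80200253]
brass centroid [(np.int32(1236), array([338.7, 253.4]), [0, 1, 48, 47]), (np.int32(768), array([342.8, 230.4]), [0, 0, 48, 29]), (np.int32(300), array([341.9, 251.5]), [16, 20, 19, 20])]
top [333.2279838  242.05958583]
brass centroid [(np.int32(49), array([310., 225.]), [0, 0, 5, 20]), (np.int32(107), array([344.5, 219.5]), [14, 0, 34, 6]), (np.int32(204), array([333.5, 241.9]), [17, 16, 16, 17])]
```

View pics/m13.png

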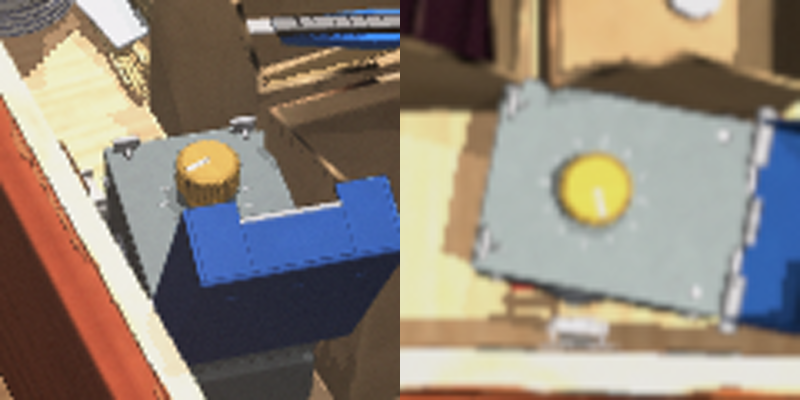

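The picture shows the hood open and the brass screw at top-view pixel (333.5,241.9), where predicted. Its index line points down and slightly right, which makes the screw about 118° from seated. I move over it with the fingers turned for a clockwise stroke.

```bash
python3 -m inch '[[[0,0,0.1],[2,-30,0],60],[[0,0,0.22],[5,-70,0],60],[[0,0,0.35],[8,-110,0],60],[[0,0,0.48],[11,-150,0],60],[[0,0,0.6],[14,-190,0],60],[[0,0,0.7],[16,-225,0],55],[[0,0,0.795],[18,-255.4,0],50],[[0,0,0.795],[18,-255.4,0],50]]' 15; python3 -m inch '[[[0,0,0],[0,0,-15],50],[[0,0,0],[0,0,-30],50],[[0,0,0],[0,0,-45],50],[[0,0,0],[0,0,-60],50],[[0,0,0],[0,0,-72],50],[[0,0,0],[0,0,-80],50],[[0,0,0],[0,0,-84],50],[[0,0,0],[0,0,-84],50]]'; python3 -c "
from h import *
s=arm.sense();print(s['eef_pos'],s['contact_force'],s['ft_torque'],s['q'])"
```

```text
time_s: 25.2
eef_pos: [0.4532, 0.0647, 0.1718]
orientation: [0.537, 0.843, -0.0, -0.0]
contact_force: [0.5, 1.2, -0.9]
gripper_width: 0.0503
grasp_force: 0.0
time_s: 26.2
eef_pos: [0.4534, 0.0661, 0.0887]
orientation: [0.537, 0.844, 0.0, 0.0]
contact_force: [-0.0, 0.6, 0.2]
gripper_width: 0.0499
grasp_force: 0.0
[0.45344413 0.06610564 0.08869732] [-0.01361635  0.56355949  0.19686499] [-0.03310115  0.00798318  0.01635016] [ 8.90842443e-02 -3.29706353e-01  2.01887450e+00  6.68158716e-06
  1.45237660e+00 -3.48862423e-01]
```

```bash
python3 -m inch '[[[0,0,0],[0.7,0.4,-1.5],40],[[0,0,0],[0.7,0.4,-1.5],30],[[0,0,0],[0.7,0.4,-1.5],20],[[0,0,0],[0.7,0.4,-1.5],20],[[0,0,0],[0.7,0.4,-1.5],20],[[0,0,0],[0.7,0.4,-1.5],20],[[0,0,0],[0.7,0.4,-1.5],20],[[0,0,0],[0.7,0.4,-1.5],20]]' 20; python3 -c "
from h import *
s=arm.sense();print(s['eef_pos'],s['contact_force'],s['ft_torque'])"
```

```text
time_s: 27.2
eef_pos: [0.4546, 0.0667, 0.0875]
orientation: [0.537, 0.844, 0.001, 0.0]
contact_force: [4.6, 2.5, 0.5]
gripper_width: 0.0294
grasp_force: 20.0
[0.45456575 0.06670145 0.08746193] [4.63633601 2.48258757 0.48037715] [ 0.38256166 -0.82506443  0.0487427 ]
```

Gripped. Now the first clockwise stroke of 70°, following the screw down.

```bash
python3 -m inch '[[[0,0,-0.1],[0.4,0.2,0],20],[[0,0,-0.28],[0.5,0.3,-0.1],20],[[0,0,-0.46],[0.5,0.3,-0.1],20],[[0,0,-0.64],[0.5,0.3,-0.2],20],[[0,0,-0.82],[0.5,0.3,-0.3],20],[[0,0,-1.0],[0.5,0.3,-0.3],20],[[0,0,-1.16],[0.5,0.3,-0.4],20],[[0,0,-1.22],[0.5,0.3,-0.4],20]]' ; python3 - <<'E'
from h import *
s=arm.sense();print(s['eef_pos'],s['orientation'],s['contact_force'],s['ft_torque'])
E
python3 -m inch '[[[0,0,0],[0,0,0],30],[[0,0,0],[0,0,0],40],[[0,0,0],[0,0,0],48],[[0,0,0.1],[0,0,0],48],[[0,0,0.28],[0,0,0],48],[[0,0,0.46],[0,0,0],48],[[0,0,0.64],[0,0,0],48],[[0,0,0.82],[0,0,0],48]]'
python3 -m inch '[[[0,0,0.18],[0,0,0],48],[[0,0,0.3],[0,0,0],48],[[0,0,0.4],[0,0,0],48],[[0,0,0.4],[0,0,0],35],[[0,0,0.4],[0,0,0],20],[[0,0,0.4],[0,0,0],20],[[0,0,0.4],[0,0,0],20],[[0,0,0.4],[0,0,0],20]]'; python3 - <<'E'
from h import *
s=arm.sense();print(s['eef_pos'],s['contact_force'],s['ft_torque'])
t=eyes.camera("top"); cv2.imwrite("pics/t15.png",t); s=eyes.camera("scene"); cv2.imwrite("pics/s15.png",s)
E
```

```text
time_s: 28.2
eef_pos: [0.455, 0.0668, 0.0871]
orientation: [0.924, 0.383, 0.0, 0.0]
contact_force: [5.2, -0.0, 0.2]
gripper_width: 0.0294
grasp_force: 20.0
[0.45499617 0.06680137 0.08706806] [9.23908126e-01 3.82614022e-01 4.90652663e-04 2.10925131e-04] [ 5.20880976 -0.03910262  0.24413692] [ 0.0832753  -0.58046584  0.08340896]
time_s: 29.2
eef_pos: [0.4544, 0.0668, 0.0866]
orientation: [0.691, 0.723, -0.0, -0.0]
contact_force: [-0.9, 0.2, 0.0]
gripper_width: 0.0478
grasp_force: 0.0
time_s: 30.2
eef_pos: [0.4547, 0.0669, 0.0868]
orientation: [0.537, 0.844, 0.0, 0.0]
contact_force: [1.7, 2.1, 0.1]
gripper_width: 0.0295
grasp_force: 20.0
[0.45470353 0.06686875 0.08677847] [1.6586077  2.11855443 0.08518043] [ 0.14853733 -0.36318326 -0.00117982]
```

```bash
python3 -m inch '[[[0,0,-0.12],[0,0,0],20],[[0,0,-0.26],[0,0,-0.1],20],[[0,0,-0.4],[0,0,-0.1],20],[[0,0,-0.5],[0,0,-0.2],20],[[0,0,-0.58],[0,0,-0.2],20],[[0,0,-0.64],[0,0,-0.2],20],[[0,0,-0.68],[0,0,-0.2],20],[[0,0,-0.7],[0,0,-0.2],20]]' ; python3 - <<'E'
from h import *
def f():
    s=arm.sense();o=s['orientation'];print("psi",2*np.degrees(np.arctan2(o[1],o[0]))-90,s['contact_force'],s['ft_torque'],s['joint_efforts'][5])
f()
E
python3 -m inch '[[[0,0,-0.02],[0,0,0],20],[[0,0,-0.04],[0,0,0],20],[[0,0,-0.05],[0,0,0],20],[[0,0,-0.06],[0,0,0],20],[[0,0,-0.07],[0,0,0],20],[[0,0,-0.08],[0,0,0],20],[[0,0,-0.09],[0,0,0],20],[[0,0,-0.1],[0,0,0],20]]' ; python3 - <<'E'
from h import *
s=arm.sense();o=s['orientation'];print("psi",2*np.degrees(np.arctan2(o[1],o[0]))-90,s['contact_force'],s['ft_torque'],s['joint_efforts'][5])
E
```

```text
time_s: 31.3
eef_pos: [0.4549, 0.0669, 0.0866]
orientation: [0.794, 0.608, 0.0, 0.0]
contact_force: [5.0, 1.1, -2.3]
gripper_width: 0.0291
grasp_force: 20.0
psi -15.072191891548371 [ 4.9918438   1.14321906 -2.26638911] [ 0.21488809 -0.8700113   0.00437012] -0.1193235581740737
time_s: 32.3
eef_pos: [0.4549, 0.0669, 0.0866]
orientation: [0.823, 0.568, 0.0, 0.0]
contact_force: [5.7, 1.2, -2.5]
gripper_width: 0.0292
grasp_force: 20.0
psi -20.741696046925924 [ 5.68833397  1.17452545 -2.4938659 ] [ 0.16651529 -0.93540463  0.41215946] 0.27142932638525963
```

```bash
python3 -m inch '[[[0,0,-0.01],[0,0,0],20],[[0,0,-0.02],[0,0,0],20],[[0,0,-0.03],[0,0,0],20],[[0,0,-0.04],[0,0,0],20],[[0,0,-0.05],[0,0,0],20],[[0,0,-0.06],[0,0,0],20],[[0,0,-0.06],[0,0,0],20],[[0,0,-0.06],[0,0,0],20]]' ; python3 - <<'E'
from h import *
s=arm.sense();o=s['orientation'];print("psi",2*np.degrees(np.arctan2(o[1],o[0]))-90,s['contact_force'],s['ft_torque'],s['joint_efforts'][5])
cs=cal("scene"); b=eyes.camera("scene"); cv2.imwrite("pics/s16.png",b); print(proj(cs,(.4546,.0668,.123)))
E
```

```text
time_s: 33.3
eef_pos: [0.455, 0.067, 0.0867]
orientation: [0.839, 0.543, 0.001, 0.0]
contact_force: [5.5, 2.1, -1.0]
gripper_width: 0.0296
grasp_force: 20.0
psi -24.16174050772503 [ 5.53017846  2.0748648  -0.99966718] [ 0.32792939 -0.97579679  0.43111709] 0.47328779473900795
[341.43862135 246.90205059]
```

The torque stays at 0.43 N m and the grip slips while the wrist turns on, so the screw is on its stop. I open, check the index line, and turn to the start of the back-off stroke.

```bash
python3 -m inch '[[[0,0,0],[0,0,0],30],[[0,0,0],[0,0,0],40],[[0,0,0],[0,0,0],48],[[0,0,-0.12],[0,0,0],48],[[0,0,-0.24],[0,0,0],48],[[0,0,-0.36],[0,0,0],48],[[0,0,-0.36],[0,0,0],48],[[0,0,-0.36],[0,0,0],48]]' ; cat >> h.py <<'E'
def line(b,z,full=False):
    cs=cal("scene"); h=cv2.cvtColor(b,cv2.COLOR_BGR2HSV); P=[];B=[]
    for y in range(232,262):
        for x in range(326,358):
            p=onz(cs,(x,y),z)[:2]-[.4546,.0668]
            if np.hypot(*p)<.0142:
                if h[y,x,1]<75 and h[y,x,2]>130: P.append(p)
                elif 10<h[y,x,0]<32 and h[y,x,1]>90: B.append(p)
    P=np.array(P)*1e3; B=np.array(B)*1e3; print("white",len(P),"brass",len(B),B.mean(0).round(1) if len(B) else "")
    if len(P): print("white mean",P.mean(0).round(1),"angle",np.degrees(np.arctan2(*P.mean(0)[::-1])).round(0)); print(P.round(0).tolist())
E
python3 - <<'E'
from h import *
s=arm.sense();o=s['orientation'];print("psi",2*np.degrees(np.arctan2(o[1],o[0]))-90,s['eef_pos'],s['contact_force'],s['ft_torque'])
b=eyes.camera("scene"); cv2.imwrite("pics/s17.png",b); line(cv2.imread("pics/s13.png"),.1237); line(b,.123)
E
```

```text
time_s: 34.35
eef_pos: [0.4545, 0.0668, 0.0865]
orientation: [0.923, 0.386, -0.0, -0.0]
contact_force: [0.1, -0.5, 0.4]
gripper_width: 0.0481
grasp_force: 0.0
psi -44.64973337621063 [0.45453208 0.06680626 0.08652225] [ 0.08907012 -0.50796525  0.36156552] [-0.01978811  0.10046946 -0.05492807]
white 30 brass 139 [ 0.3 -1.3]
white mean [-2.   4.8] angle 112.0
[[0.0, 14.0], [2.0, 13.0], [3.0, 13.0], [5.0, 12.0], [6.0, 11.0], [8.0, 11.0], [9.0, 10.0], [-4.0, 13.0], [-2.0, 12.0], [-1.0, 12.0], [11.0, 7.0], [-6.0, 12.0], [-5.0, 11.0], [13.0, 3.0], [-9.0, 10.0], [-11.0, 9.0], [-12.0, 7.0], [-1.0, -1.0], [0.0, -1.0], [-5.0, -1.0], [-4.0, -2.0], [-2.0, -3.0], [-1.0, -3.0], [-9.0, -2.0], [-7.0, -3.0], [-6.0, -3.0], [-4.0, -4.0], [-11.0, -4.0], [-10.0, -4.0], [-8.0, -5.0]]
white 4 brass 146 [-0.6 -1.7]
white mean [1.4 4.8] angle 73.0
[[2.0, 9.0], [2.0, 6.0], [1.0, 4.0], [1.0, -1.0]]
```

The index line now points to about 80°, the machine's +y, so the screw is seated. I grip and back off the first 70°.

```bash
python3 -m inch '[[[0,0,0],[0,0,0],40],[[0,0,0],[0,0,0],30],[[0,0,0],[0,0,0],20],[[0,0,0],[0,0,0],20],[[0,0,0],[0,0,0],20],[[0,0,0],[0,0,0],20],[[0,0,0],[0,0,0],20],[[0,0,0],[0,0,0],20]]' 25; python3 -c "
from h import *
s=arm.sense();o=s['orientation'];print('psi',2*np.degrees(np.arctan2(o[1],o[0]))-90,s['contact_force'],s['ft_torque'])"
python3 -m inch '[[[0,0,0.1],[0,0,0],20],[[0,0,0.28],[0,0,0.1],20],[[0,0,0.46],[0,0,0.2],20],[[0,0,0.64],[0,0,0.2],20],[[0,0,0.82],[0,0,0.3],20],[[0,0,1.0],[0,0,0.3],20],[[0,0,1.16],[0,0,0.4],20],[[0,0,1.22],[0,0,0.4],20]]'; python3 -c "
from h import *
s=arm.sense();o=s['orientation'];print('psi',2*np.degrees(np.arctan2(o[1],o[0]))-90,s['contact_force'],s['ft_torque'])"
```

```text
time_s: 35.4
eef_pos: [0.4548, 0.0667, 0.0866]
orientation: [0.923, 0.384, 0.0, 0.0]
contact_force: [4.0, -3.9, -0.5]
gripper_width: 0.0292
grasp_force: 25.0
psi -44.80672472741731 [ 4.01933187 -3.89336251 -0.51409655] [-0.755228   -0.55740061  0.01994096]
time_s: 36.4
eef_pos: [0.4548, 0.0667, 0.0871]
orientation: [0.535, 0.845, -0.0, 0.0]
contact_force: [3.9, -4.0, -0.6]
gripper_width: 0.029
grasp_force: 25.0
psi 25.297142261059776 [ 3.92386525 -4.00988979 -0.56233578] [-0.83333322 -0.5391057  -0.09033363]
```

```bash
python3 -m inch '[[[0,0,0],[0,0,0],30],[[0,0,0],[0,0,0],40],[[0,0,0],[0,0,0],48],[[0,0,-0.15],[0,0,0],48],[[0,0,-0.33],[0,0,0],48],[[0,0,-0.5],[0,0,0],48],[[0,0,-0.6],[0,0,0],48],[[0,0,-0.6],[0,0,0],48]]'; python3 - <<'E'
from h import *
b=eyes.camera("scene"); cv2.imwrite("pics/s18.png",b); line(b,.1234)
E
python3 -m inch '[[[0,0,0],[0,0,0],40],[[0,0,0],[0,0,0],30],[[0,0,0],[0,0,0],20],[[0,0,0],[0,0,0],20],[[0,0,0],[0,0,0],20],[[0,0,0],[0,0,0],20],[[0,0,0],[0,0,0],20],[[0,0,0],[0,0,0],20]]' 25; python3 -c "
from h import *
s=arm.sense();o=s['orientation'];print('psi',2*np.degrees(np.arctan2(o[1],o[0]))-90,s['contact_force'],s['ft_torque'])"
```

```text
time_s: 37.4
eef_pos: [0.4545, 0.0669, 0.0869]
orientation: [0.762, 0.648, -0.0, -0.0]
contact_force: [-0.5, 0.4, 0.3]
gripper_width: 0.0478
grasp_force: 0.0
white 6 brass 143 [ 0.1 -1.6]
white mean [-4.7  1.3] angle 165.0
[[-8.0, 3.0], [-7.0, 2.0], [-5.0, 2.0], [-4.0, 1.0], [-2.0, 0.0], [-1.0, -0.0]]
time_s: 38.45
eef_pos: [0.4548, 0.0668, 0.0871]
orientation: [0.762, 0.648, 0.0, 0.0]
contact_force: [5.7, -1.3, -1.4]
gripper_width: 0.029
grasp_force: 25.0
psi -9.281428974103207 [ 5.72294669 -1.29499929 -1.41411173] [-0.21970826 -0.87913598  0.01070874]
```

```bash
python3 -m inch '[[[0,0,0.08],[0,0,0],20],[[0,0,0.16],[0,0,0.1],20],[[0,0,0.24],[0,0,0.1],20],[[0,0,0.3],[0,0,0.1],20],[[0,0,0.347],[0,0,0.1],20],[[0,0,0.347],[0,0,0.1],20],[[0,0,0.347],[0,0,0.1],20],[[0,0,0.347],[0,0,0.1],20]]'; python3 - <<'E'
from h import *
s=arm.sense();o=s['orientation'];print('psi',2*np.degrees(np.arctan2(o[1],o[0]))-90,s['contact_force'],s['ft_torque'],s['grasp_force'])
b=hood(); cv2.imwrite("pics/s19.png",b); line(b,.1236)
h=cv2.cvtColor(b,cv2.COLOR_BGR2HSV); m=((h[...,1]<75)&(h[...,2]>95)).astype(np.uint8); k=np.zeros_like(m); k[140:205,266:290]=m[140:205,266:290]
n,l,st,c=cv2.connectedComponentsWithStats(k); print([(st[i].tolist(),c[i].round(1).tolist()) for i in range(1,n) if st[i,4]>40])
a=cv2.imread("pics/scene0.png"); print("bystanders diff",cv2.absdiff(a,b)[330:415,355:415].mean())
E
```

```text
time_s: 39.45
eef_pos: [0.4547, 0.0668, 0.0872]
orientation: [0.639, 0.769, 0.0, 0.0]
contact_force: [4.6, -0.4, 0.1]
gripper_width: 0.0292
grasp_force: 25.0
psi 10.565070351033526 [ 4.62084011 -0.40919741  0.14847387] [-0.18036093 -0.8039072   0.00998746] 24.99988943338394
1152.5 (335, 253, 67, 33) [[395, 253], [352, 268], [350, 261], [335, 263], [340, 285], [401, 274]]
white 2 brass 113 [ 2.6 -2.4]
white mean [-3.7 -0.6] angle -172.0
[[-1.0, -0.0], [-6.0, -1.0]]
[([266, 157, 24, 48, 563], [276.0, 182.9])]
bystanders diff 14.760784313725491
```

```bash
python3 - <<'E'
from h import *
A=cv2.imread("pics/s13.png");B=cv2.imread("pics/s19.png")
def pts(im):
    h=cv2.cvtColor(im,cv2.COLOR_BGR2HSV); return "".join("#" if 1 else "" for _ in ""),[ "".join("R" if (h[y,x,0]<8 or h[y,x,0]>172) and h[y,x,1]>150 else ("." if h[y,x,1]>75 else "W" if h[y,x,2]>150 else "w") for x in range(262,296,1)) for y in range(144,204,3)]
for r,q in zip(pts(A)[1],pts(B)[1]): print(r,q)
def brown(im):
    h=cv2.cvtColor(im,cv2.COLOR_BGR2HSV)[330:415,355:415]; m=(h[...,1]>110).astype(np.uint8); n,l,s,c=cv2.connectedComponentsWithStats(m); return [(s[i,4],c[i].round(1).tolist()) for i in range(1,n) if s[i,4]>80]
print(brown(cv2.imread("pics/scene0.png")),brown(B))
E
```

```text
..............................WW.. wwwwwwwwwwwwwwwwwwwwwwwwwwwwwwwwww
................................WW wwwwwwwwwwwwwwwwwwwwwwwwwwwwwwwwww
............WWWWWWWW.............. wwwwwwwwwwwwwwwwwwwwwwwwwwwwwwwwww
............WWWWWWWWw............. wwwwwwwwwwwwwwwwwwwwwwwwwwwwwwwwww
...........wWWWWWWWWw............. wwwwwwwwwwwwwwwwwwwwwwwwww........
........RRR.WWWWWWWW.RRRRRRR...... .......RRRRWWWWWWWWWWRRRRRRR......
....RRRRRRR.WWWWWWWW.RRRRRRRRRR... ....RRRRRRRWWWWWWWWWWRRRRRRRRRR...
..RRRRRRRRRWWWWWWWWW.RRRRRRRRRRR.W ..RRRRRRRRRWWWWWWWWWWRRRRRRRRRRRRW
..RRRRRRRRRwwwwwwwwwwRRRRRRRRRRR.. ..RRRRRRRRRWWWWWWWWWWRRRRRRRRRRRR.
..RRRRRRRRRWWwwwwwwwwRRRRRRRRRR... ...RRRRRRRRWWWWWWWWWWRRRRRRRRRRR..
...RRRRRRR.WwWWwWWWWWRRRRRRR...... WW.RRRRRRR.WWWWWWWWWWRRRRRRRR.R...
W....RRRRRWWWWWWWWWWW.RRRR...R.w.. WWW..RRRRRWWWWWWWWWWW.RRRRRRRRww.W
ww.wwwww..WWWWWWWWWWw.RR..wwwwwwww WwWWwwww..WWWWWWWWWWW.RR..wwwwwwwW
WWwwwwwwwwWWWWWWwwwwwwwwwwwwwwwwwW WWWWwwwwwwWWWWWWWWWWWwwwwwwwwwwwwW
WWWWwwwwwwWWWWwwwwwwwwwwwwwwwwwwwW WWWWwwwwwwWWWWWWWWWWWwwwwwwwwwwwwW
.WWWWWwwwwwwwwwwwwwwwwwwwwwwwwwWWw WWWWWWwwwwwwWWWWWWWwwwwwwwwwwwwWWW
WWWWWWWwwwwwwwwWwwwwwwwwwwwwwwwwww WWWWWWWWWwwwwwWWwwwwwwwwwwwWWWWWWW
WWWWWWWWWWWWWwwwwwwwwwwWWWWwwwwwww WWWWWWWWWWWWWwwwwwwwWWWWWWWWwwwwww
R.WWWWWWWWWWWwwwwwwwwwwwwwwwwwwwww R.WWWWWWWWWWWwwwwwwwwwwwwwwwwwwwww
RR.WWWWWWWWWwwwwwwwwwwwwwwwwwwwwWw RR.WWWWWWWWWWwwwwwwwwwwwwwwwwwwwww
[(np.int32(482), [41.3, 21.9]), (np.int32(264), [19.2, 30.3]), (np.int32(730), [8.9, 67.2]), (np.int32(125), [42.8, 62.7])] [(np.int32(482), [41.2, 21.9]), (np.int32(138), [21.0, 35.4]), (np.int32(729), [8.9, 67.2])]
```

```bash
python3 -c "
from bench import arm
print(arm.sign_off())"
```

```text
the job is handed in; nothing more can be done
None
```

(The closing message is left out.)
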